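# Turn over the hardener bottle and clamp it in the shaker

### The job

Turn the square white hardener bottle with the red cap right over, upside down, and keep it so for a good second to free what has settled, then set it back upright, down between the yellow lips of the clamp's seat, and let go. Then press the clamp's red lever down until it catches and stays down. Do not drop the bottle or bang it down, and leave the other things on the bench where they are.

Things in the scene. Friction and masses are not known exactly. Their poses are not given: they have to be found in the camera images.
- hardener: hardener bottle: closed, square, white plastic, orange band, red screw cap. Body 56 x 56 x 105 high (sides along its x, y), narrower neck, round cap of diameter 48 from 110 to 130 above the base; 0.25 to 0.5 kg. Origin: centre of its underside; z runs up through the cap. Starts upright in the tray, at any of its three places. Stands stably upright, on a side or on its cap.
- tray: grey drip tray, fixed, 290 (its x, pointing roughly away from the robot) x 150 (its y), walls 14 high and 4 thick, floor about 4 thick. Origin: centre of its underside. Hardener, stain and filler stand in it about 95 apart in a row along its x. It may be on the robot's left or right, with the clamp on the other side.
- clamp: bottle clamp of a shaker, fixed. Grey base plate 190 (x) x 210 (y) x 20 high; origin: centre of its underside; x points away from the robot, y to its left. A green motor box 90 high covers x 95 to 165. The open seat is at y -35; the red-ended lever is at y +75, hinged at x 70 between steel cheeks up to 125 high, and reaches towards -x.
- seat (a point): centre of the seat's floor, 20 above the bench; axes as the clamp's. Yellow lips 14 high on three sides: inner faces at x -36, x +36 and y -30. On the +y side is the sliding black jaw, 60 wide, up to 66 above the bench, its face at y +52 when open. The bottle stands inside the lips, sides parallel to them, any way round.
- jaw (a joint): travel of the jaw (m): 0 open, 0.022 closed (its face 30 mm from the seat's centre); driven by the lever, 0.0275 m per rad; it pushes the bottle along the seat to about the centre
- lever (a joint): angle of the clamp lever (rad): 0 = raised, as it starts, 0.80 = fully down on its stop. Sprung: it returns to 0 if let go before about 0.62 and is held down by the over-centre spring beyond it. Pressing it at the pad takes about 4 to 9 N, less near the catch.
- lever_hinge (a point): axis of the lever (along the clamp's y), 110 above the bench, at clamp x 70, y 75; axes as the clamp's.
- lever_pad (a point): centre of the upper face of the lever's red pad (45 long, 34 wide, 12 thick), 165 from the hinge along the lever and 6 above its line. The lever rises towards clamp -x at 0.75 rad above level when joint lever is 0 (pad about 227 above the bench) and dips 0.05 below level at 0.80 (pad about 108 high). Press down along this arc with closed fingers.
- stain: round amber glass bottle with a black cap, diameter 52, height 130; bystander standing in the tray. Origin: centre of its underside
- filler: steel can with a blue band, diameter 52, height 75; bystander standing in the tray. Origin: centre of its underside
- sander: cork sanding block with a red sole, 112 x 64 x 28 high, long side along its x; bystander. Origin: centre of its underside
- cup: open white plastic mixing cup, rim diameter 72, height 85; bystander. Behind it, at the bench's far edge, a white cabinet door 26 high lies flat, fixed. Origin: centre of its underside
- offcut: white-painted board offcut 60 x 170 (along its y) x 19 high, lying flat; bystander. Origin: centre of its underside
- tape: yellow roll of tape lying flat, diameter 90, height 25; bystander. Beyond it and the offcut, over 0.56 m to either side of the robot, stand fixed boxes and machines up to 150 high. Origin: centre of its underside
- knife: filling knife with a wooden handle, 200 long along its x, lying flat; bystander. Origin: under the middle of its length

How it is judged:
By the outcome, as a careful person would: the job done as asked, in the order asked, and still so for the second after the job is handed in, with the robot touching nothing.
It also fails if it takes over 72 s, if anything falls off the work surface, if the arm or the gripper's body presses on something with over 40 N, if the wrist force passes 120 N, or if a joint passes its speed limit or range.

### The arm

A 7-joint arm with a two-finger parallel gripper is mounted at the origin on the work surface. World frame = base frame: x ahead of the robot, y to its left, z up, the work surface at z = 0. Lengths are in m, angles in rad, forces in N, time in s.
With the tool pointing down it reaches from about 0.4 to 0.85 m from the base axis. Payload 10.4 kg.
Tool frame: the origin (TCP) lies midway between the tips of the shut fingers; the grasp point (between the pads) lies 19 mm behind it; z points along the fingers, y is the line along which they close (so a half turn about z gives the same grasp; the last joint's range is limited). The gripper opens to 87 mm and grips with 3 to 60 N. Pads are 19 mm wide; open, the fingers measure 117 mm over their backs; the gripper's body (75 mm by 190 mm) begins 51 mm behind the grasp point.
Start: joints at [1.107, 0.332, -0.065, 1.46, 0.022, 1.35, -0.088], TCP at [0.267, -0.565, 0.223] pointing down, gripper open.
Joint ranges: [-2.6, 2.6], [-0.5, 2.12], [-1.47, 1.34], [0.16, 2.42], [-1.27, 4.41], [0.06, 2.06], [-2.6, 2.6]. Speed limits (rad/s): [2.22, 2.22, 2.79, 2.79, 3.14, 3.14, 3.14].

### API

Orientations are given as a unit quaternion [x, y, z, w].
In Python, from bench import r gives the robot as it stands.
- The arm moves only by the tool arm_command, never from a script. Its argument "moves" is one flat list of numbers, 4 for each row, row after row: the shift along the tool's x, y, z in cm, then the turn about the tool's z in degrees. A call has 1 to 12 rows; each row shifts and turns the commanded pose from where the row before left it, along the tool's axes as they then stand; what a row does not reach is not made up. A row lasts 1/12 s, in which the tool goes at most 41.7 mm and 7.16 degrees, less where a joint would pass 70% of its speed; a pose out of reach is approached as far as the arm can. A call with a gripper value outside its range is refused whole. "fingers" is the opening in per cent of the stroke, from 0 (shut) to 100 (fully open), set as the call begins (left out, the last holds). The fingers move at their own pace and stop on an object; "squeeze" is the grip in N (left out, the last holds). Time passes only in rows, so rows that do not move let the fingers close. It gives the time, the measured TCP pose, the force, the opening and the grip force at its end, in the units of the state.
- r.read_state(): the state, without advancing time (a new reading comes with each control period).
- r.camera(name): name is "scene" or "top" or "wrist"; returns the picture (420x560x3 uint8, red, green, blue); there is no depth.
- r.camera_info(name): a dict with "fx", "fy", "cx", "cy" (pixels), "k1" (the pictures are not rectified: a ray, as slopes to the right and down, at radius r is drawn at 1 + k1 r^2 times it, then the intrinsics apply), "origin" and "attitude" of the camera in the world. Camera axes: x right, y up, looking along -z (the intrinsics and any distortion apply to the point x, -y, -z); pixel columns grow to the right and rows downward; lengths in m; the calibration is good to about 2 mm. A picture is of the moment at which its call begins: read the wrist's pose just before it. camera_info takes no time and is no camera call; for the wrist camera it gives the pose at the moment of the call.
- r.close_job(): hands the job in; it is judged then, once.
The state is a dict: "time": time; "joint_positions": joint angles; "joint_vel": joint speeds; "joint_torque": joint torques, N m; "ee_pos": TCP position; "eef_rot": TCP orientation; "ft_force": force on the tool from outside, world axes, zero at the start; "torque": the same for the moment, N m; "width": finger opening in m; "grip_force": force on a finger pad.
Only numpy, scipy, OpenCV 4.12 (cv2) and the standard library are available. Lean on these libraries where they do the work, as an engineer would, in place of code of your own. Each camera call takes 0.05 s, during which the arm holds its last target. There are 200 camera calls.

## Working session

There is one attempt and no reset: what is moved stays moved. The work goes in short steps, Python scripts to look and compute and a tool call to move; the robot and the scene stay as the last step left them, time stands still between calls to the robot, and variables do not carry over. Pictures are saved under pics/ and viewed, at most 10 in all, crops included, and the job is handed in when it is done.

Besides the shell and the picture viewer there is one more tool, called after "Emit:" as name(argument=value, ...), one argument or row to a line, values as JSON. arm_command: Moves the arm, as the interface text tells. Its arguments: {"type":"object","properties":{"moves":{"type":"array"},"fingers":{"type":"number"},"squeeze":{"type":"number"}},"required":["moves"]}

```bash
ls; mkdir -p pics; python3 - <<'E'
from bench import r
import cv2, numpy as np
for n in ["scene","top"]:
    print(n,r.camera_info(n))
a=r.camera("scene");b=r.camera("top")
cv2.imwrite("pics/s0.png",a[:,:,::-1]);cv2.imwrite("pics/t0.png",b[:,:,::-1])
s=r.read_state();print(s)
E
```

```text
pics
scene {'fx': 432.9876867836642, 'fy': 432.9876867836642, 'cx': 271.5246553374015, 'cy': 208.43938848891622, 'k1': -0.10780367397882845, 'origin': array([ 1.28919314, -0.26865706,  0.97418561]), 'attitude': array([0.31297573, 0.22072517, 0.51618343, 0.76608175])}
top {'fx': 525.7849714329276, 'fy': 525.7849714329276, 'cx': 267.01234622847005, 'cy': 214.55792166591124, 'k1': -0.15514343441249137, 'origin': array([ 0.27901626, -0.01764027,  1.72231838]), 'attitude': array([ 0.06359207, -0.04957945, -0.69606955,  0.71343193])}
{'time': 0.1, 'joint_positions': array([ 1.10739357,  0.33280277, -0.06467518,  1.46085105,  0.02159131,
        1.34996718, -0.08853367]), 'joint_vel': array([-0.00123554, -0.00165791, -0.00078736, -0.00227771, -0.00128819,
        0.00047804,  0.00013395]), 'joint_torque': array([ 1.20831661e-03, -6.24547505e+01,  2.43530818e-02, -3.90719604e+01,
       -6.13808795e-02,  3.65993183e-02,  4.31469482e-05]), 'ee_pos': array([ 0.26649326, -0.56493073,  0.22184015]), 'eef_rot': array([ 9.75813929e-01,  2.18601763e-01, -1.76231210e-04, -6.43003242e-04]), 'ft_force': array([-0.13502429,  0.12679514,  0.15778033]), 'torque': array([ 0.05760722,  0.01527863, -0.02184056]), 'grip_force': 0.0, 'width': 0.08710424158899548}
```

View pics/s0.png

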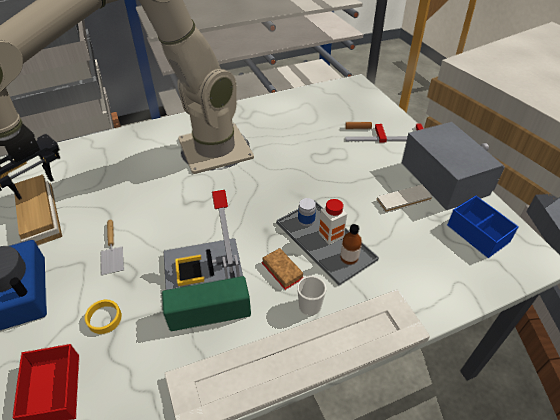

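View pics/t0.png

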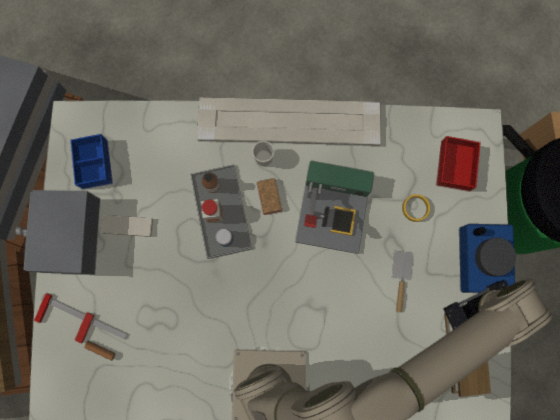

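The top view shows the tray on the left (+y) with the hardener in the middle: cap at about (210,208), stain (210,181), filler (224,237). The clamp is on the right, with its seat at about (343,220) and its red pad at (311,222). I'll enlarge both pictures.

```bash
cat > h.py <<'E'
import numpy as np, cv2
from scipy.spatial.transform import Rotation as R
from bench import r
def cam(n):
    i=r.camera_info(n); return i
def ray(i,u,v):
    K=np.array([[i['fx'],0,i['cx']],[0,i['fy'],i['cy']],[0,0,1.]])
    p=cv2.undistortPoints(np.array([[[u,v]]],float),K,np.array([i['k1'],0,0,0.]))[0,0]
    return R.from_quat(i['attitude']).apply([p[0],-p[1],-1])
def at(i,u,v,z):
    d=ray(i,u,v); o=i['origin']; return o+d*(z-o[2])/d[2]
def proj(i,P):
    q=R.from_quat(i['attitude']).inv().apply(np.asarray(P,float)-i['origin'])
    x,y=q[...,0]/-q[...,2],-q[...,1]/-q[...,2]; f=1+i['k1']*(x*x+y*y)
    return np.stack([i['fx']*x*f+i['cx'],i['fy']*y*f+i['cy']],-1)
def st():
    s=r.read_state(); print(round(s['time'],2),s['ee_pos'].round(4),'z',R.from_quat(s['eef_rot']).as_matrix()[:,2].round(3),'y',R.from_quat(s['eef_rot']).as_matrix()[:,1].round(3),'F',s['ft_force'].round(1),'w',round(s['width'],4),s['grip_force'],'q',s['joint_positions'].round(2)); return s
E
python3 - <<'E'
import cv2
t=cv2.imread("pics/t0.png")[140:280,185:385];s=cv2.imread("pics/s0.png")[180:330,150:380]
cv2.imwrite("pics/t1.png",cv2.resize(t,None,fx=4,fy=4,interpolation=cv2.INTER_CUBIC))
cv2.imwrite("pics/s1.png",cv2.resize(s,None,fx=3.4,fy=3.4,interpolation=cv2.INTER_CUBIC))
E
```

```text
(no output)
```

View pics/t1.png

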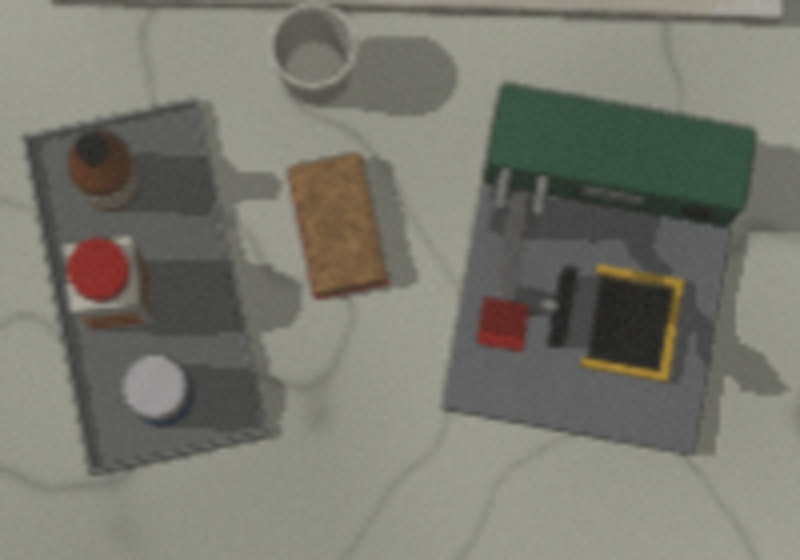

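View pics/s1.png

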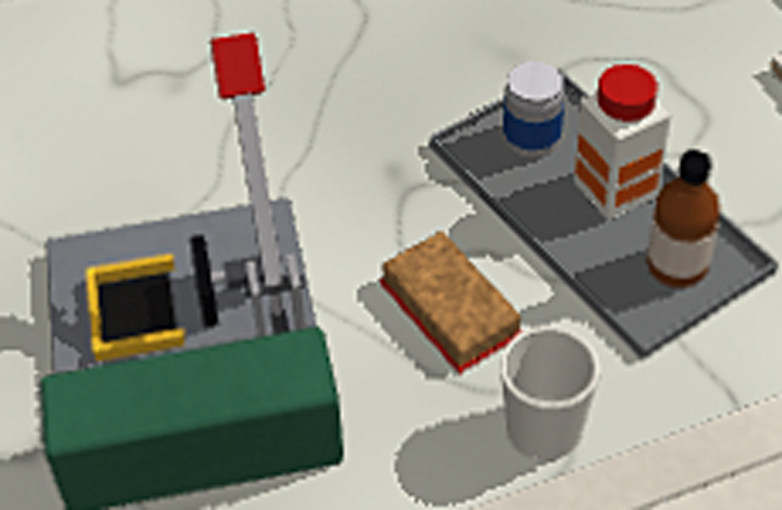

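Enlarged top view: cap top centre at crop (98,268), the bottle's top square at (65,242), (133,237), (144,306) and (75,310). Tray corners are (25,138), (200,100), (275,432) and (95,472), the clamp's front corners (445,408) and (690,453), and the lip corners (598,266), (682,280), (668,380) and (582,364). In the scene crop the cap top is at (628,88).

```bash
python3 - <<'E'
from h import *
T=cam("top");S=cam("scene")
t=lambda u,v,z:at(T,185+u/4,140+v/4,z)
s=lambda u,v,z:at(S,150+u/3.4,180+v/3.4,z)
print('cap top',t(98,268,.134).round(4), 'scene',s(628,88,.134).round(4))
c=[t(u,v,.109)for u,v in[(65,242),(133,237),(144,306),(75,310)]];print('body',np.array(c).round(3))
tr=np.array([t(u,v,.014)for u,v in[(25,138),(200,100),(275,432),(95,472)]]);print('tray',tr.round(3),tr.mean(0))
for a,b in[(3,0),(2,1)]:
  d=tr[b]-tr[a];print('tray yaw',np.degrees(np.arctan2(d[1],d[0])),np.linalg.norm(d))
cl=np.array([t(445,408,.02),t(690,453,.02)]);d=cl[0]-cl[1];print('clamp front',cl.round(3),np.linalg.norm(d),'yaw',np.degrees(np.arctan2(-d[0],d[1])))
l=np.array([t(u,v,.034)for u,v in[(598,266),(682,280),(668,380),(582,364)]]);print('lips',l.round(3))
for a,b in[(1,0),(2,3)]:
  d=l[a]*0+l[b]-l[a];print('lip yaw',np.degrees(np.arctan2(-d[0],d[1])))
l2=np.array([s(u,v,.034)for u,v in[(88,268),(172,255),(185,335),(95,358)]]);print('lips scene',l2.round(3))
print('pad',t(502,323,.227).round(3),s(238,66,.227).round(3))
for n,u,v,z in[('stain',93,148,.134),('filler',155,387,.079),('cup',313,48,.085),('sander',337,225,.028)]:print(n,t(u,v,z).round(3))
E
```

```text
cap top [0.5548 0.195  0.134 ] scene [0.5606 0.1953 0.134 ]
body [[0.579 0.225 0.109]
 [0.584 0.172 0.109]
 [0.53  0.161 0.109]
 [0.525 0.215 0.109]]
tray [[0.685 0.278 0.014]
 [0.72  0.132 0.014]
 [0.443 0.06  0.014]
 [0.407 0.206 0.014]] [0.56382285 0.16902343 0.014     ]
tray yaw 14.380276812384604 0.28726320050247456
tray yaw 14.429294673192718 0.2863097513097485
clamp front [[ 0.466 -0.078  0.02 ]
 [ 0.433 -0.278  0.02 ]] 0.20247221422356643 yaw -9.184993505857145
lips [[ 0.583 -0.2    0.034]
 [ 0.573 -0.269  0.034]
 [ 0.491 -0.257  0.034]
 [ 0.502 -0.187  0.034]]
lip yaw -8.246407929169456
lip yaw -9.3365325442492
lips scene [[ 0.491 -0.253  0.034]
 [ 0.504 -0.185  0.034]
 [ 0.586 -0.197  0.034]
 [ 0.581 -0.268  0.034]]
pad [ 0.505 -0.11   0.227] [ 0.511 -0.11   0.227]
stain [0.649 0.203 0.134]
filler [0.47  0.153 0.079]
cup [0.747 0.036 0.085]
sander [0.613 0.014 0.028]
```

Everything agrees to a few mm: the hardener stands at about (0.557, 0.195), yaw about 8°, and the clamp's yaw is about -9°. Tool turns are only about its own z, so I'll turn the bottle over by pivoting it between the pads against free bench. I'll regrip it while it lies on its side. First I go above the bottle.

Emit:
arm_command(
  moves=[0, 0, -4, 5.8, 0, 0, -4, 5.8, 0, 0, -4, 5.8, 1.9, -3.4, 0, 0, 1.9, -3.4, 0, 0, 1.9, -3.4, 0, 0, 1.9, -3.4, 0, 0, 1.9, -3.4, 0, 0, 1.9, -3.4, 0, 0, 1.9, -3.4, 0, 0, 1.9, -3.4, 0, 0, 1.9, -3.4, 0, 0],
  fingers=100,
)

```text
time: 1.1
ee_pos: [0.3944, -0.2368, 0.3424]
eef_rot: [0.998, 0.068, -0.0, 0.0]
ft_force: [0.9, 0.4, 0.5]
width: 0.0873
grip_force: 0.0
```

Emit:
arm_command(
  moves=[1.8, -3.4, 0, 0, 1.8, -3.4, 0, 0, 1.8, -3.4, 0, 0, 1.8, -3.4, 0, 0, 1.8, -3.4, 0, 0, 1.8, -3.4, 0, 0, 1.8, -3.4, 0, 0, 1.8, -3.4, 0, 0, 1.8, -3.4, 0, 0, 1.8, -3.4, 0, 0, 1.8, -3.4, 0, 0, 1.8, -3.4, 0, 0],
)

```text
time: 2.1
ee_pos: [0.5528, 0.1964, 0.3422]
eef_rot: [0.998, 0.068, -0.0, 0.0]
ft_force: [0.5, -0.7, 0.3]
width: 0.0872
grip_force: 0.0
```

```bash
python3 - <<'E'
from h import *
s=st(); i=cam("wrist");print(i)
a=r.camera("wrist");cv2.imwrite("pics/w0.png",a[:,:,::-1])
E
```

```text
2.1 [0.5528 0.1964 0.3422] z [-0. -0. -1.] y [ 0.136 -0.991  0.   ] F [ 0.5 -0.7  0.3] w 0.0872 0.0 q [ 0.17  0.3  -0.76  1.33  0.2   1.59 -1.99]
{'fx': 303.9277869865692, 'fy': 303.9277869865692, 'cx': 277.79664432710376, 'cy': 211.21891396711607, 'k1': -0.04637749941588626, 'origin': array([0.63590341, 0.20825877, 0.50470115]), 'attitude': array([-0.11551258,  0.10060493, -0.65034652,  0.74403286])}
```

View pics/w0.png

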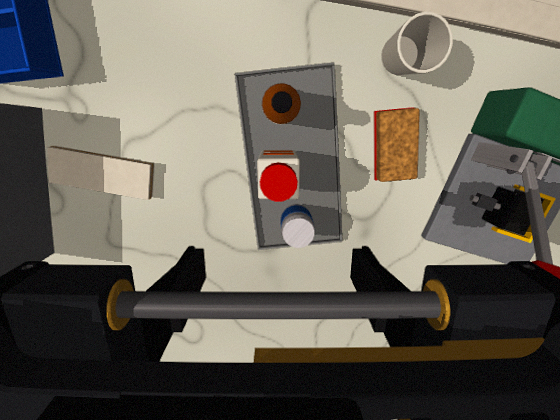

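The wrist view shows the cap centre at (279,182), with the bottle's square top spanning about x 257–300 and nearly parallel to the tool. The way down between the fingers is clear.

```bash
python3 - <<'E'
from h import *
s=r.read_state(); i=cam("wrist")
p=at(i,279,182,.134);print(p)
print('body corners',[at(i,u,v,.109).round(3) for u,v in[(257,157),(299,157),(300,198),(258,199)]])
M=R.from_quat(s['eef_rot']).as_matrix()
for x in (p,[.557,.195,.134]): print('tool shift cm',(M.T@(np.array([x[0],x[1],.004+.090-.019])-s['ee_pos'])*100).round(2))
E
```

```text
[0.55645237 0.20448342 0.134     ]
body corners [array([0.58 , 0.236, 0.109]), array([0.587, 0.183, 0.109]), array([0.533, 0.173, 0.109]), array([0.524, 0.228, 0.109])]
tool shift cm [ 0.48  0.13 26.56]
tool shift cm [ 0.4   1.07 26.55]
```

```bash
python3 - <<'E'
from h import *
s=st(); i=cam("wrist"); print(i['origin'],i['attitude'])
i['origin']=np.array([0.63590341, 0.20825877, 0.50470115]); i['attitude']=np.array([-0.11551258,  0.10060493, -0.65034652,  0.74403286])
print(at(i,279,182,.134))
print(proj(i,[[.557,.195,.134],[.5528,.1964,.3422]]))
T=cam("top");print(proj(T,[[.557,.195,.134],[.557,.204,.134]]), proj(cam("scene"),[[.557,.195,.134],[.557,.204,.134]]))
E
```

```text
2.15 [0.5523 0.2041 0.3406] z [-0.003  0.004 -1.   ] y [ 0.143 -0.99  -0.004] F [-6.8  1.6 -2.6] w 0.0869 0.0 q [ 0.16  0.3  -0.76  1.33  0.2   1.59 -2.  ]
[0.63567564 0.21595383 0.50286356] [-0.11529602  0.10237396 -0.64707783  0.74667039]
[0.55718013 0.19591504 0.134     ]
[[279.71004912 182.23764926]
 [278.70649836 263.08215476]]
[[209.53910777 206.29328287]
 [206.63791081 206.22904218]] [[333.99980268 205.07232188]
 [336.88533237 204.19860628]]
```

All three cameras agree on (0.557, 0.196); the gap came from the arm still settling. Going down and gripping near the top.

Emit:
arm_command(
  moves=[0.2, 0, 2, 0, 0.2, 0, 3, 0, 0, 0, 3.5, 0, 0, 0, 3.5, 0, 0, 0, 3.5, 0, 0, 0, 3.5, 0, 0, 0, 3, 0, 0, 0, 2.2, 0, 0, 0, 1.5, 0, 0, 0, 0.8, 0, 0, 0, 0.4, 0, 0, 0, 0, 0],
)

```text
time: 3.15
ee_pos: [0.5562, 0.1954, 0.0732]
eef_rot: [0.998, 0.068, -0.0, 0.0]
ft_force: [0.6, -0.4, 0.2]
width: 0.0872
grip_force: 0.0
```

Emit:
arm_command(
  moves=[0, 0, 0, 0, 0, 0, 0, 0, 0, 0, 0, 0, 0, 0, 0, 0, 0, 0, 0, 0, 0, 0, 0, 0, 0, 0, 0, 0, 0, 0, 0, 0],
  fingers=0,
  squeeze=25,
)

```text
time: 3.82
ee_pos: [0.5566, 0.1957, 0.0739]
eef_rot: [0.998, 0.069, 0.0, -0.0]
ft_force: [0.1, 0.4, 4.6]
width: 0.0558
grip_force: 24.9
```

The bottle is held at 89 mm above its base. I'll lift it and carry it to the free bench at the front left, turning the tool's x radially outward (bearing about 50°).

Emit:
arm_command(
  moves=[0, 0, -1, 0, 0, 0, -2.5, 0, 0, 0, -3, 0, 0, 0, -2.5, 0, -1, -0.7, -1, 0, -2.2, -1.4, 0, 0, -3.2, -2.1, 0, 0, -3.2, -2.1, 0, 0, -3.2, -2.1, 0, 0, -3.2, -2.1, 0, 0, -3.2, -2.1, 0, 0, -2.8, -1.8, 0, 0],
  squeeze=35,
)

```text
time: 4.82
ee_pos: [0.316, 0.3085, 0.1734]
eef_rot: [0.998, 0.069, -0.0, 0.001]
ft_force: [0.0, -0.5, -3.5]
width: 0.0556
grip_force: 35.0
```

Emit:
arm_command(
  moves=[-2.4, -1.6, 0, 0, -1.2, -0.8, 0, 0, -0.4, -0.2, 0.5, -4.2, 0, 0, 1, -6, 0, 0, 1.5, -7, 0, 0, 1.5, -7, 0, 0, 1.5, -7, 0, 0, 1.2, -6, 0, 0, 0.8, -3, 0, 0, 0.5, -2, 0, 0, 0, 0, 0, 0, 0, 0],
)

```text
time: 5.82
ee_pos: [0.2757, 0.3282, 0.0887]
eef_rot: [0.906, 0.422, -0.0, 0.0]
ft_force: [0.2, -0.3, -3.9]
width: 0.056
grip_force: 35.0
```

```bash
python3 - <<'E'
from h import *
s=st()
a=r.camera("scene");cv2.imwrite("pics/s2.png",cv2.resize(a[40:340,140:560,::-1],None,fx=1.9,fy=1.9))
E
```

```text
5.82 [0.2757 0.3282 0.0887] z [-0. -0. -1.] y [ 0.766 -0.643 -0.   ] F [ 0.2 -0.3 -3.9] w 0.056 34.95843365200926 q [ 0.    0.12 -1.01  2.07  0.12  1.01 -1.76]
```

View pics/s2.png

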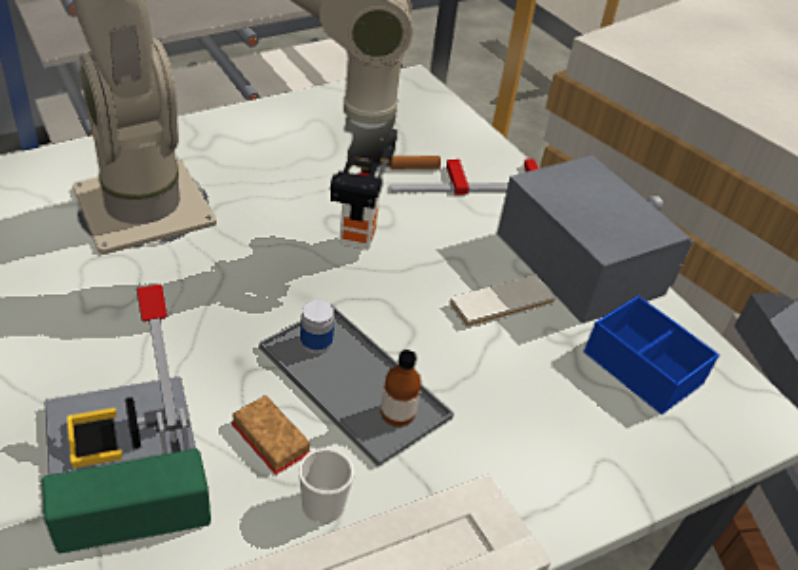

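The bottle hangs upright about 18 mm above clear bench. I'll lower it, ease the grip and start tipping it outward about its bottom edge.

Emit:
arm_command(
  moves=[0, 0, 0.8, 0, 0, 0, 0.6, 0, 0, 0, 0.3, 0, 0, 0, 0.2, 0, 0, 0, 0, 0, 0, 0, 0, 0],
)

```text
time: 6.37
ee_pos: [0.2755, 0.3286, 0.0696]
eef_rot: [0.906, 0.423, -0.0, -0.0]
ft_force: [-2.2, -1.2, 1.2]
width: 0.056
grip_force: 35.0
```

Emit:
arm_command(
  moves=[0, 0, 0, 0, 0, 0, 0, 0, 0, 0, 0, 0, 0.4, 0, 0, 0, 0.8, 0, -0.1, 0, 0.8, 0, -0.1, 0, 0.8, 0, -0.05, 0, 0.8, 0, 0.05, 0, 0.8, 0, 0.1, 0],
  squeeze=5,
)

```text
time: 7.12
ee_pos: [0.3046, 0.3629, 0.0705]
eef_rot: [0.906, 0.423, 0.0, -0.0]
ft_force: [-1.4, 1.0, -0.2]
width: 0.056
grip_force: 5.0
```

```bash
python3 - <<'E'
from h import *
s=st()
a=r.camera("scene");b=r.camera("wrist")
x=cv2.resize(a[100:180,290:390,::-1],(500,400));y=cv2.resize(b[150:420,130:430,::-1],(300,400))
cv2.imwrite("pics/m1.png",np.hstack([x,y]))
E
```

```text
7.12 [0.3046 0.3629 0.0705] z [ 0.  0. -1.] y [ 0.767 -0.642 -0.   ] F [-1.4  1.  -0.2] w 0.056 4.998324173850506 q [-0.1   0.29 -0.96  1.98  0.27  1.01 -1.88]
```

View pics/m1.png

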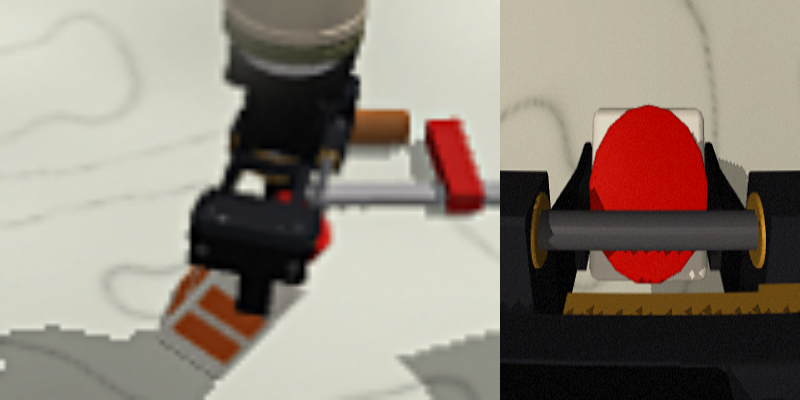

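The bottle is tipping about its outer edge, leaning outward by about 28°. Continuing the arc until it lies on its side.

Emit:
arm_command(
  moves=[1.1, 0, 0.1, 0, 0.76, 0, 0.25, 0, 0.74, 0, 0.35, 0, 0.7, 0, 0.41, 0, 0.67, 0, 0.47, 0, 0.62, 0, 0.52, 0, 0.58, 0, 0.58, 0, 0.52, 0, 0.62, 0, 0.47, 0, 0.67, 0, 0.41, 0, 0.71, 0, 0.34, 0, 0.74, 0, 0.3, 0, 0.6, 0],
)

```text
time: 8.22
ee_pos: [0.35, 0.4172, 0.0092]
eef_rot: [0.906, 0.423, -0.001, 0.0]
ft_force: [-0.5, -2.6, 7.2]
width: 0.0557
grip_force: 5.0
```

```bash
python3 - <<'E'
from h import *
s=st()
a=r.camera("scene");b=r.camera("wrist")
x=cv2.resize(a[100:180,290:390,::-1],(500,400));y=cv2.resize(b[150:420,130:430,::-1],(300,400))
cv2.imwrite("pics/m2.png",np.hstack([x,y]))
st()
E
```

```text
8.22 [0.35   0.4172 0.0092] z [-0.001 -0.001 -1.   ] y [ 0.767 -0.642  0.   ] F [-0.5 -2.6  7.2] w 0.0557 5.000850029027788 q [-0.26  0.53 -0.83  1.85  0.47  0.97 -2.  ]
8.32 [0.3495 0.417  0.009 ] z [-0.002 -0.001 -1.   ] y [ 0.767 -0.642 -0.001] F [ 0.2 -0.4 -4. ] w 0.0563 4.998354180279421 q [-0.26  0.53 -0.83  1.85  0.47  0.97 -2.  ]
```

View pics/m2.png

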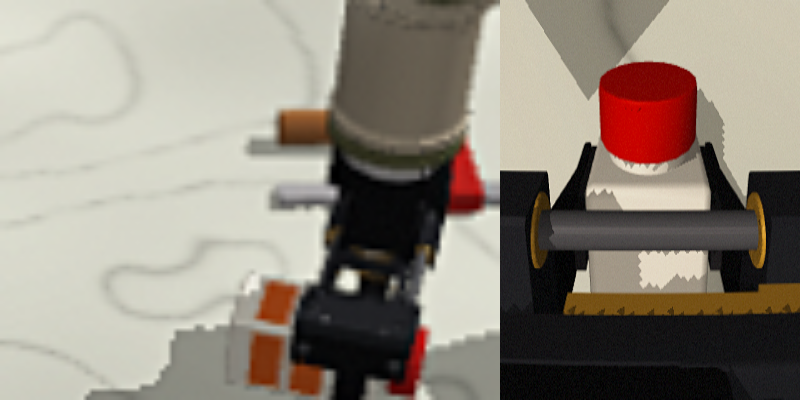

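The bottle lies on its side with the cap outward, held at mid-thickness. Next: open, slide back 53 mm towards the base and regrip.

Emit:
arm_command(
  moves=[0, 0, 0, 0, 0, 0, 0, 0, 0, 0, 0, 0, 0, 0, 0, 0, 0, 0, 0, 0, -0.6, 0, 0, 0, -1.2, 0, 0, 0, -1.6, 0, 0, 0, -1.2, 0, 0, 0, -0.6, 0, 0, 0, -0.1, 0, 0, 0, 0, 0, 0, 0],
  fingers=100,
)

```text
time: 9.32
ee_pos: [0.3164, 0.3766, 0.0105]
eef_rot: [0.906, 0.423, 0.0, 0.0]
ft_force: [0.3, 0.5, 0.7]
width: 0.087
grip_force: 0.0
```

Emit:
arm_command(
  moves=[0, 0, 0, 0, 0, 0, 0, 0, 0, 0, 0, 0, 0, 0, 0, 0, 0, 0, 0, 0, 0, 0, 0, 0, 0, 0, 0, 0],
  fingers=0,
  squeeze=6,
)

```text
time: 9.9
ee_pos: [0.3161, 0.3768, 0.0103]
eef_rot: [0.906, 0.423, 0.0, -0.0]
ft_force: [1.4, 0.1, -0.8]
width: 0.0557
grip_force: 6.0
```

```bash
python3 - <<'E'
from h import *
s=st();i=cam("wrist")
a=r.camera("scene");b=r.camera("wrist")
x=cv2.resize(a[100:180,290:390,::-1],(500,400));y=cv2.resize(b[150:420,130:430,::-1],(300,400))
cv2.imwrite("pics/m3.png",np.hstack([x,y]))
# predicted pixels (in the crop) of cap-top face's upper edge for h'=35
M=R.from_quat(s['eef_rot']).as_matrix();g=s['ee_pos']-M[:,2]*.019
for h in(30,35,40):
  P=[g+M[:,0]*(k-h)/1000+np.array([0,0,zz]) for k,zz in((130,.024),(110,.024),(105,.028))]
  print(h,((proj(i,np.array(P))-[130,150])*[1,400/270]).round(0).tolist())
E
```

```text
9.9 [0.3161 0.3768 0.0103] z [-0.  0. -1.] y [ 0.767 -0.642 -0.   ] F [ 1.4  0.1 -0.8] w 0.0557 5.996923234197311 q [-0.19  0.43 -0.88  1.98  0.41  0.92 -1.98]
30 [[148.0, -119.0], [148.0, -35.0], [148.0, -14.0]]
35 [[148.0, -97.0], [148.0, -15.0], [148.0, 6.0]]
40 [[148.0, -76.0], [148.0, 4.0], [148.0, 26.0]]
```

View pics/m3.png

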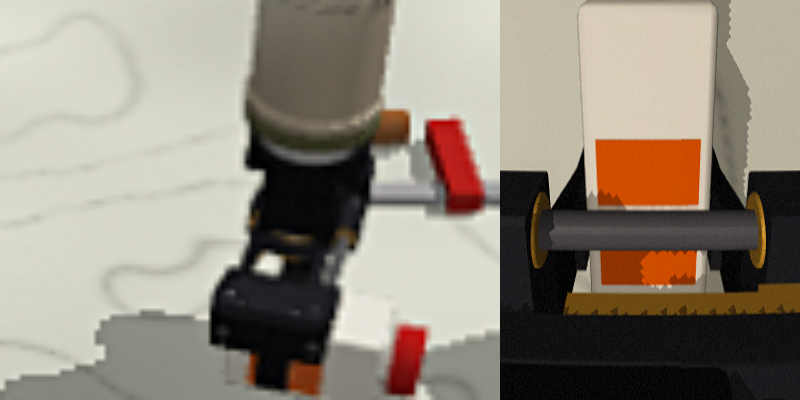

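The shoulder sits where it should for a grip about 34 mm from the base. Now I raise the base end in an arc about the cap rim until the bottle stands inverted.

Emit:
arm_command(
  moves=[0.3, 0, -0.5, 0, 0.3, 0, -0.6, 0, 0.4, 0, -0.75, 0, 0.44, 0, -0.75, 0, 0.53, 0, -0.68, 0, 0.56, 0, -0.66, 0, 0.63, 0, -0.58, 0, 0.67, 0, -0.55, 0, 0.72, 0, -0.47, 0, 0.76, 0, -0.42, 0, 0.79, 0, -0.34, 0, 0.82, 0, -0.28, 0],
)

```text
time: 11.0
ee_pos: [0.3611, 0.4304, 0.0764]
eef_rot: [0.906, 0.423, -0.0, 0.0]
ft_force: [-0.0, -0.9, -4.6]
width: 0.0559
grip_force: 6.0
```

Emit:
arm_command(
  moves=[0.84, 0, -0.2, 0, 0.85, 0, -0.12, 0, 0.86, 0, -0.05, 0, 0.87, 0, 0.02, 0, 0.85, 0, 0.1, 0, 0.85, 0, 0.18, 0, 0, 0, 0.05, 0, 0, 0, 0.05, 0, 0, 0, 0, 0, 0, 0, 0, 0],
)

```text
time: 11.83
ee_pos: [0.3931, 0.4688, 0.0757]
eef_rot: [0.906, 0.423, -0.0, 0.0]
ft_force: [-0.2, -0.4, -5.1]
width: 0.056
grip_force: 6.0
```

```bash
python3 - <<'E'
from h import *
s=st();S=cam("scene")
a=r.camera("scene");cv2.imwrite("pics/i0.png",a[:,:,::-1])
b=r.camera("wrist");cv2.imwrite("pics/i0w.png",b[:,:,::-1])
h=cv2.cvtColor(a,cv2.COLOR_RGB2HSV)
M=R.from_quat(s['eef_rot']).as_matrix();g=s['ee_pos']-M[:,2]*.019
base=np.array([g[0],g[1],0.])
print('expected base top',proj(S,base+[0,0,.130]).round(),'cap mid',proj(S,base+[0,0,.01]).round(),'shoulder',proj(S,base+[0,0,.025]).round(),'grasp',proj(S,g).round())
box=(slice(110,230),slice(300,440))
for n,lo,hi in(('red',(0,150,60),(4,255,255)),('red2',(174,150,60),(180,255,255)),('orange',(6,170,90),(14,255,255))):
  m=cv2.inRange(h,lo,hi)[box];k,_,stt,c=cv2.connectedComponentsWithStats(m)
  print(n,[(stt[j].tolist(),c[j].round().tolist()) for j in range(1,k) if stt[j,4]>8],'(offset 300,110)')
E
```

```text
11.83 [0.3931 0.4688 0.0757] z [-0. -0. -1.] y [ 0.767 -0.642  0.   ] F [-0.2 -0.4 -5.1] w 0.056 6.000076796481153 q [-0.31  0.57 -0.84  1.63  0.45  1.15 -1.96]
expected base top [386. 150.] cap mid [380. 178.] shoulder [381. 175.] grasp [384. 159.]
red [([75, 14, 6, 10, 33], [77.0, 17.0]), ([116, 14, 7, 6, 32], [119.0, 17.0]), ([99, 56, 13, 15, 79], [106.0, 64.0])] (offset 300,110)
red2 [] (offset 300,110)
orange [([46, 12, 26, 5, 76], [60.0, 14.0]), ([75, 52, 5, 7, 18], [77.0, 55.0]), ([82, 53, 12, 11, 52], [88.0, 58.0])] (offset 300,110)
```

```bash
python3 - <<'E'
from h import *
s=r.read_state();S=cam("scene");M=R.from_quat(s['eef_rot']).as_matrix();g=s['ee_pos']-M[:,2]*.019
for t in range(0,100,10):
  a=np.radians(t);d=M[:,0]*np.cos(a)+np.array([0,0,-np.sin(a)]);n=np.array([0,0,-np.cos(a)])-M[:,0]*np.sin(a)
  print(t,'cap',proj(S,g+d*.086).round(),'band',proj(S,g+d*.02).round(),'lowest z',round(min((g+d*.096+n*.024)[2],(g+d*.071+n*.028)[2],(g-d*.034+n*.028)[2]),3))
x=cv2.imread("pics/i0.png");y=cv2.imread("pics/i0w.png")
cv2.imwrite("pics/m4.png",np.hstack([cv2.resize(x[120:200,340:440],(500,400),interpolation=cv2.INTER_CUBIC),cv2.resize(y[150:420,130:430],(300,400))]))
E
```

```text
0 cap [411. 164.] band [390. 160.] lowest z 0.067
10 cap [409. 167.] band [390. 161.] lowest z 0.055
20 cap [407. 170.] band [390. 161.] lowest z 0.04
30 cap [404. 173.] band [389. 162.] lowest z 0.026
40 cap [401. 175.] band [388. 163.] lowest z 0.015
50 cap [397. 177.] band [387. 163.] lowest z 0.006
60 cap [393. 178.] band [386. 163.] lowest z -0.0
70 cap [389. 179.] band [385. 163.] lowest z -0.003
80 cap [384. 179.] band [384. 163.] lowest z -0.004
90 cap [380. 178.] band [383. 163.] lowest z -0.001
```

The red cap shows at (406,174), which fits a bottle tilted only about 27° with the rim about 28 mm up: pad friction at 6 N balances the weight's moment. Easing the grip should let it swing down slowly just above the bench.

Emit:
arm_command(
  moves=[0, 0, 0, 0, 0, 0, 0, 0, 0, 0, 0, 0, 0, 0, 0, 0],
  squeeze=4.5,
)

```text
time: 12.27
ee_pos: [0.3934, 0.4689, 0.076]
eef_rot: [0.906, 0.423, -0.0, 0.0]
ft_force: [-0.9, -1.3, -2.5]
width: 0.0557
grip_force: 4.5
```

```bash
cat >> h.py <<'E'
def tilt(hp=.034):
    s=st();S=cam("scene");a=r.camera("scene");hs=cv2.cvtColor(a,cv2.COLOR_RGB2HSV)
    M=R.from_quat(s['eef_rot']).as_matrix();g=s['ee_pos']-M[:,2]*.019
    pg=proj(S,g)
    m=cv2.inRange(hs,(0,150,60),(4,255,255))|cv2.inRange(hs,(174,150,60),(180,255,255))
    k,_,q,c=cv2.connectedComponentsWithStats(m)
    cs=[(c[j],q[j,4]) for j in range(1,k) if q[j,4]>8 and np.linalg.norm(c[j]-pg)<45]
    print('cap blobs',[(x.round(1).tolist(),int(n)) for x,n in cs],'grasp px',pg.round())
    for t in range(-90,121,15):
        A=np.radians(t);d=M[:,0]*np.cos(A)+np.array([0,0,-np.sin(A)]);n=np.array([0,0,-np.cos(A)])-M[:,0]*np.sin(A)
        print(t,proj(S,g+d*(.120-hp)).round(1).tolist(),end='; ')
    print()
E
python3 -c "
from h import *
tilt()"
```

```text
12.27 [0.3934 0.4689 0.076 ] z [ 0. -0. -1.] y [ 0.767 -0.642  0.   ] F [-0.9 -1.3 -2.5] w 0.0557 4.499907782083028 q [-0.31  0.57 -0.84  1.63  0.45  1.15 -1.96]
cap blobs [([377.1, 127.5], 35), ([398.6, 180.1], 67)] grasp px [384. 159.]
-90 [388.6, 136.9]; -75 [395.6, 139.0]; -60 [401.7, 142.4]; -45 [406.6, 147.0]; -30 [409.8, 152.3]; -15 [411.2, 158.0]; 0 [410.7, 163.6]; 15 [408.4, 168.7]; 30 [404.5, 173.1]; 45 [399.4, 176.3]; 60 [393.3, 178.4]; 75 [386.7, 179.1]; 90 [380.0, 178.4]; 105 [373.7, 176.5]; 120 [368.0, 173.3];
```

The bottle swung to about 55° with its cap rim now on the bench. I'll drag it outward over the rim to finish.

Emit:
arm_command(
  moves=[0.4, 0, 0, 0, 0.8, 0, -0.1, 0, 0.8, 0, -0.05, 0, 0.8, 0, -0.05, 0, 0.8, 0, 0, 0, 0.8, 0, 0, 0, 0.8, 0, 0.05, 0, 0.5, 0, 0.05, 0, 0, 0, 0.05, 0, 0, 0, 0, 0],
)

```text
time: 13.15
ee_pos: [0.4305, 0.5132, 0.0763]
eef_rot: [0.906, 0.423, 0.0, -0.0]
ft_force: [1.3, 0.6, 3.0]
width: 0.0558
grip_force: 4.5
```

```bash
python3 -c "
from h import *
tilt()"
```

```text
13.15 [0.4305 0.5132 0.0763] z [ 0.001  0.001 -1.   ] y [ 0.767 -0.642 -0.   ] F [1.3 0.6 3. ] w 0.0558 4.5001431471791875 q [-0.39  0.68 -0.8   1.46  0.5   1.22 -1.95]
cap blobs [([380.4, 132.6], 133), ([399.7, 184.0], 50)] grasp px [402. 162.]
-90 [407.2, 140.2]; -75 [414.2, 142.3]; -60 [420.3, 145.8]; -45 [425.1, 150.4]; -30 [428.2, 155.7]; -15 [429.5, 161.4]; 0 [428.8, 167.0]; 15 [426.3, 172.2]; 30 [422.2, 176.5]; 45 [416.8, 179.7]; 60 [410.6, 181.8]; 75 [403.8, 182.4]; 90 [397.1, 181.8]; 105 [390.6, 179.8]; 120 [384.9, 176.7];
```

The cap now shows at (399.7,184), which matches a fully inverted bottle with the same offset as before, and it rests on its cap. Pressing lightly to seat it flat, then holding it inverted for about 1.7 s.

Emit:
arm_command(
  moves=[0, 0, 0.1, 0, 0, 0, 0, 0, 0, 0, 0, 0, 0, 0, 0, 0, 0, 0, 0, 0, 0, 0, 0, 0, 0, 0, 0, 0, 0, 0, 0, 0, 0, 0, 0, 0],
)

```text
time: 13.95
ee_pos: [0.4302, 0.5128, 0.0758]
eef_rot: [0.906, 0.423, 0.0, -0.0]
ft_force: [0.8, 1.1, 6.1]
width: 0.056
grip_force: 4.5
```

```bash
python3 - <<'E'
from h import *
tilt()
a=r.camera("scene");b=r.camera("wrist")
x=cv2.resize(a[110:206,340:460,::-1],(500,400),interpolation=cv2.INTER_CUBIC);y=cv2.resize(b[150:420,130:430,::-1],(300,400))
cv2.imwrite("pics/m5.png",np.hstack([x,y]))
E
```

```text
13.95 [0.4302 0.5128 0.0758] z [ 0.001  0.    -1.   ] y [ 0.767 -0.642  0.   ] F [0.8 1.1 6.1] w 0.056 4.500190272465261 q [-0.39  0.68 -0.8   1.46  0.5   1.22 -1.95]
cap blobs [([380.4, 132.5], 131), ([399.7, 184.0], 51)] grasp px [402. 162.]
-90 [407.0, 140.3]; -75 [414.0, 142.4]; -60 [420.2, 145.9]; -45 [424.9, 150.5]; -30 [428.0, 155.8]; -15 [429.3, 161.5]; 0 [428.6, 167.1]; 15 [426.1, 172.3]; 30 [422.0, 176.6]; 45 [416.6, 179.8]; 60 [410.4, 181.9]; 75 [403.7, 182.5]; 90 [396.9, 181.9]; 105 [390.5, 179.9]; 120 [384.8, 176.8];
```

Emit:
arm_command(
  moves=[0, 0, 0, 0, 0, 0, 0, 0, 0, 0, 0, 0, 0, 0, 0, 0, 0, 0, 0, 0, 0, 0, 0, 0, 0, 0, 0, 0, 0, 0, 0, 0, 0, 0, 0, 0, 0, 0, 0, 0],
  squeeze=20,
)

```text
time: 14.93
ee_pos: [0.4302, 0.5128, 0.0758]
eef_rot: [0.906, 0.423, 0.0, -0.0]
ft_force: [1.6, -0.8, 5.7]
width: 0.0558
grip_force: 20.0
```

View pics/m5.png

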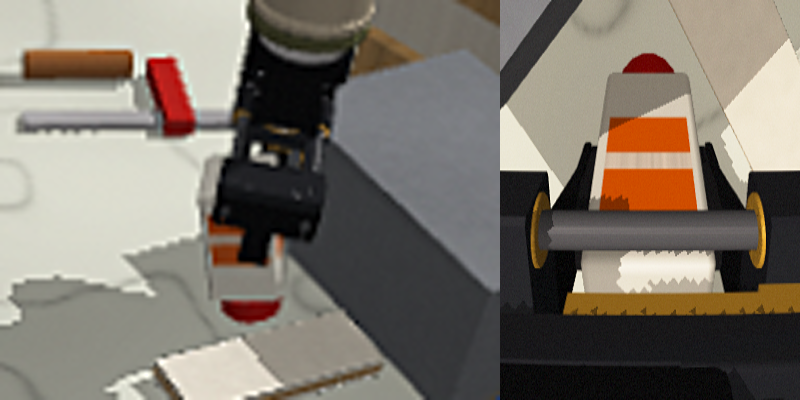

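The bottle stands inverted on its red cap, its sides looking vertical, clear of the offcut and the grey box. I'll check the angle numerically from the wrist view, where the outward shoulder edge is at crop row 73 and the cap tip at row 54.

```bash
python3 - <<'E'
from h import *
s=st();i=cam("wrist");M=R.from_quat(s['eef_rot']).as_matrix();g=s['ee_pos']-M[:,2]*.019
for t in (70,80,90,100):
  A=np.radians(t);d=M[:,0]*np.cos(A)+np.array([0,0,-np.sin(A)]);n=np.array([0,0,np.cos(A)])+M[:,0]*np.sin(A)
  P=[g+d*.071+n*.028,g+d*.096+n*.024]
  print(t,((proj(i,np.array(P))-[130,150])*[1,400/270]).round().tolist())
E
```

```text
14.93 [0.4302 0.5128 0.0758] z [ 0.001  0.    -1.   ] y [ 0.767 -0.642  0.   ] F [ 1.6 -0.8  5.7] w 0.0558 20.000198622001335 q [-0.39  0.68 -0.8   1.46  0.5   1.22 -1.95]
70 [[148.0, 26.0], [148.0, 9.0]]
80 [[148.0, 46.0], [148.0, 35.0]]
90 [[148.0, 67.0], [148.0, 63.0]]
100 [[148.0, 90.0], [148.0, 91.0]]
```

Both marks fit 90° ± 4°: it is inverted, held since t = 13.15 s. Now I reverse the arc, inward about the same cap rim, back onto its side.

Emit:
arm_command(
  moves=[0, 0, 0, 0, 0, 0, 0, 0, -0.5, 0, -0.03, 0, -0.85, 0, -0.1, 0, -0.85, 0, -0.05, 0, -0.87, 0, 0.01, 0, -0.86, 0, 0.05, 0, -0.85, 0, 0.12, 0, -0.84, 0, 0.2, 0, -0.82, 0, 0.28, 0, -0.79, 0, 0.34, 0, -0.76, 0, 0.42, 0],
  squeeze=4.5,
)

```text
time: 15.93
ee_pos: [0.3782, 0.4508, 0.0626]
eef_rot: [0.906, 0.423, -0.0, 0.0]
ft_force: [0.5, 0.9, -3.3]
width: 0.0557
grip_force: 4.5
```

```bash
python3 -c "
from h import *
tilt()"
```

```text
15.93 [0.3782 0.4508 0.0626] z [ 0. -0. -1.] y [ 0.767 -0.642  0.   ] F [ 0.5  0.9 -3.3] w 0.0557 4.499928292862023 q [-0.28  0.54 -0.85  1.7   0.45  1.11 -1.96]
cap blobs [([393.8, 177.7], 78)] grasp px [376. 160.]
-90 [380.4, 139.0]; -75 [387.3, 141.1]; -60 [393.4, 144.5]; -45 [398.3, 149.0]; -30 [401.5, 154.3]; -15 [403.0, 159.9]; 0 [402.5, 165.4]; 15 [400.4, 170.5]; 30 [396.6, 174.8]; 45 [391.6, 178.0]; 60 [385.6, 180.0]; 75 [379.1, 180.7]; 90 [372.5, 180.0]; 105 [366.2, 178.1]; 120 [360.6, 175.0];
```

It is tilting back as planned, at about 40°. Laying it down fully, then opening.

Emit:
arm_command(
  moves=[-0.7, 0, 0.5, 0, -0.65, 0, 0.57, 0, -0.6, 0, 0.6, 0, -0.56, 0, 0.66, 0, -0.52, 0, 0.68, 0, -0.44, 0, 0.75, 0, -0.4, 0, 0.7, 0, -0.3, 0, 0.5, 0, -0.2, 0, 0.35, 0, 0, 0, 0, 0, 0, 0, 0, 0],
)

```text
time: 16.9
ee_pos: [0.3507, 0.4181, 0.0097]
eef_rot: [0.906, 0.423, 0.0, -0.0]
ft_force: [1.9, 0.6, -1.6]
width: 0.0561
grip_force: 4.5
```

```bash
python3 -c "
from h import *
tilt()
b=r.camera('wrist');i=cam('wrist')
hs=cv2.cvtColor(b,cv2.COLOR_RGB2HSV);m=cv2.inRange(hs,(0,150,60),(4,255,255))|cv2.inRange(hs,(174,150,60),(180,255,255))
k,_,q,c=cv2.connectedComponentsWithStats(m);print([(q[j].tolist()) for j in range(1,k) if q[j,4]>50])
s=r.read_state();M=R.from_quat(s['eef_rot']).as_matrix();g=s['ee_pos']-M[:,2]*.019
for h in(25,30,35,40): print(h,proj(i,np.array([g+M[:,0]*(x-h)/1000+[0,0,z-.019-s['ee_pos'][2]+.0] for x,z in((130,.052),(110,.052),(110,.028))])).round().tolist())
"
```

```text
16.9 [0.3507 0.4181 0.0097] z [ 0.  0. -1.] y [ 0.767 -0.642 -0.   ] F [ 1.9  0.6 -1.6] w 0.0561 4.499879683935433 q [-0.26  0.53 -0.84  1.85  0.47  0.98 -2.  ]
cap blobs [([382.7, 136.4], 61), ([387.7, 174.9], 84)] grasp px [361. 170.]
-90 [364.9, 149.9]; -75 [371.5, 151.9]; -60 [377.5, 155.2]; -45 [382.2, 159.5]; -30 [385.5, 164.5]; -15 [387.0, 169.9]; 0 [386.8, 175.1]; 15 [384.8, 180.0]; 30 [381.3, 184.0]; 45 [376.6, 187.1]; 60 [370.9, 188.9]; 75 [364.7, 189.5]; 90 [358.4, 188.9]; 105 [352.2, 187.0]; 120 [346.7, 184.0]; 
[[224, 75, 109, 55, 5686]]
25 [[278.0, 55.0], [278.0, 113.0], [278.0, 113.0]]
30 [[278.0, 70.0], [278.0, 126.0], [278.0, 124.0]]
35 [[278.0, 84.0], [278.0, 140.0], [278.0, 136.0]]
40 [[278.0, 99.0], [278.0, 153.0], [278.0, 146.0]]
```

The cap spans rows 75–130 in the wrist view, which means the grip is about 31 mm from the base and well centred. I'll open, slide out 60 mm towards the cap and regrip lightly.

Emit:
arm_command(
  moves=[0, 0, 0, 0, 0, 0, 0, 0, 0, 0, 0, 0, 0, 0, 0, 0, 0, 0, 0, 0, 0.7, 0, 0, 0, 1.4, 0, 0, 0, 1.7, 0, 0, 0, 1.4, 0, 0, 0, 0.6, 0, 0, 0, 0.2, 0, 0, 0, 0, 0, 0, 0],
  fingers=100,
)

```text
time: 18.0
ee_pos: [0.389, 0.4641, 0.0095]
eef_rot: [0.906, 0.423, -0.0, -0.0]
ft_force: [0.2, 0.7, -0.7]
width: 0.0873
grip_force: 0.0
```

Emit:
arm_command(
  moves=[0, 0, 0, 0, 0, 0, 0, 0, 0, 0, 0, 0, 0, 0, 0, 0, 0, 0, 0, 0, 0, 0, 0, 0, 0, 0, 0, 0],
  fingers=0,
  squeeze=4.5,
)

```text
time: 18.58
ee_pos: [0.3892, 0.4638, 0.0099]
eef_rot: [0.906, 0.423, 0.0, 0.0]
ft_force: [-1.2, -0.5, 1.8]
width: 0.056
grip_force: 4.5
```

Emit:
arm_command(
  moves=[-0.28, 0, -0.7, 0, -0.34, 0, -0.74, 0, -0.41, 0, -0.71, 0, -0.47, 0, -0.67, 0, -0.52, 0, -0.62, 0, -0.58, 0, -0.58, 0, -0.62, 0, -0.52, 0, -0.67, 0, -0.47, 0, -0.7, 0, -0.41, 0, -0.6, 0, -0.35, 0, -0.4, 0, -0.2, 0, 0, 0, 0, 0],
)

```text
time: 19.58
ee_pos: [0.3531, 0.4208, 0.0702]
eef_rot: [0.906, 0.423, 0.0, 0.0]
ft_force: [1.1, 1.3, 1.6]
width: 0.0561
grip_force: 4.5
```

```bash
python3 - <<'E'
from h import *
s=st();S=cam("scene");M=R.from_quat(s['eef_rot']).as_matrix();g=s['ee_pos']-M[:,2]*.019
a=r.camera("scene");b=r.camera('wrist');i=cam('wrist')
def red(a):
  hs=cv2.cvtColor(a,cv2.COLOR_RGB2HSV);m=cv2.inRange(hs,(0,150,60),(4,255,255))|cv2.inRange(hs,(174,150,60),(180,255,255))
  k,_,q,c=cv2.connectedComponentsWithStats(m);return [(q[j].tolist(),c[j].round(1).tolist()) for j in range(1,k) if q[j,4]>20]
print('wrist red',red(b))
hs=cv2.cvtColor(a,cv2.COLOR_RGB2HSV);m=cv2.inRange(hs,(6,170,90),(14,255,255));k,_,q,c=cv2.connectedComponentsWithStats(m)
pg=proj(S,g);print('scene orange',[(q[j].tolist(),c[j].round(1).tolist()) for j in range(1,k) if q[j,4]>8 and np.linalg.norm(c[j]-pg)<60],pg)
th=np.linspace(0,2*np.pi,40)
for t in range(0,100,15):  # t: lean of axis from vertical, cap outward
  A=np.radians(t);d=M[:,0]*np.sin(A)+np.array([0,0,np.cos(A)]);n=np.cross(d,M[:,1])
  P=np.array([g+d*k+ (M[:,1]*np.cos(x)+n*np.sin(x))*.024 for k in(.039,.019) for x in th])
  p=proj(i,P);print(t,'cap box',p.min(0).round(),p.max(0).round(),'scene mid band h50',proj(S,g-d*.041).round(),'base',proj(S,g-d*.091).round(),'lowest',round((g-d*.091)[2]-.028*np.sin(A),3))
E
```

```text
19.58 [0.3531 0.4208 0.0702] z [ 0.001  0.    -1.   ] y [ 0.767 -0.642  0.001] F [1.1 1.3 1.6] w 0.0561 4.500080407469227 q [-0.22  0.45 -0.89  1.8   0.4   1.08 -1.95]
wrist red [([0, 169, 5, 15, 26], [1.7, 177.0]), ([224, 193, 109, 100, 8858], [278.0, 244.5])]
scene orange [([346, 123, 15, 4, 34], [352.6, 124.0]), ([344, 156, 5, 8, 21], [346.1, 159.9]), ([350, 157, 4, 4, 9], [351.6, 158.7]), ([351, 162, 12, 11, 59], [356.6, 166.9]), ([345, 166, 11, 10, 51], [350.0, 170.4])] [364.87922033 156.28085852]
0 cap box [220. 256.] [336. 375.] scene mid band h50 [363. 166.] base [361. 177.] lowest -0.002
15 cap box [220. 242.] [337. 364.] scene mid band h50 [360. 165.] base [355. 175.] lowest -0.006
30 cap box [220. 224.] [337. 344.] scene mid band h50 [357. 163.] base [349. 172.] lowest -0.004
45 cap box [221. 207.] [335. 324.] scene mid band h50 [355. 161.] base [344. 168.] lowest 0.005
60 cap box [223. 198.] [333. 308.] scene mid band h50 [354. 159.] base [340. 163.] lowest 0.019
75 cap box [226. 195.] [330. 290.] scene mid band h50 [353. 157.] base [338. 157.] lowest 0.039
90 cap box [229. 199.] [327. 272.] scene mid band h50 [353. 154.] base [338. 151.] lowest 0.061
```

Emit:
arm_command(
  moves=[0, 0, 0, 0, 0, 0, 0, 0, 0, 0, 0, 0, 0, 0, 0, 0],
  squeeze=3.7,
)

```text
time: 20.02
ee_pos: [0.3535, 0.4214, 0.0696]
eef_rot: [0.906, 0.423, 0.0, -0.0]
ft_force: [2.5, 1.5, 3.8]
width: 0.0561
grip_force: 3.7
```

```bash
cat >> h.py <<'E'
def lean(h=91):
    s=st();i=cam('wrist');b=r.camera('wrist');M=R.from_quat(s['eef_rot']).as_matrix();g=s['ee_pos']-M[:,2]*.019
    hs=cv2.cvtColor(b,cv2.COLOR_RGB2HSV);m=cv2.inRange(hs,(0,150,60),(4,255,255))|cv2.inRange(hs,(174,150,60),(180,255,255))
    k,_,q,c=cv2.connectedComponentsWithStats(m);print('red',[q[j].tolist() for j in range(1,k) if q[j,4]>500])
    th=np.linspace(0,2*np.pi,40)
    for t in range(-15,100,15):
        A=np.radians(t);d=M[:,0]*np.sin(A)+np.array([0,0,np.cos(A)]);n=np.cross(d,M[:,1])
        p=proj(i,np.array([g+d*k+(M[:,1]*np.cos(x)+n*np.sin(x))*.024 for k in((130-h)/1e3,(110-h)/1e3) for x in th]))
        print(t,p.min(0).round().tolist(),(p.max(0)-p.min(0)).round().tolist(),'lowest',round((g-d*h/1e3)[2]-.028*abs(np.sin(A)),3))
E
python3 -c "
from h import *
lean()"
```

```text
20.02 [0.3535 0.4214 0.0696] z [ 0.  0. -1.] y [ 0.767 -0.642 -0.   ] F [2.5 1.5 3.8] w 0.0561 3.69984628920065 q [-0.22  0.46 -0.89  1.8   0.4   1.08 -1.95]
red [[224, 192, 109, 101, 8885]]
-15 [222.0, 272.0] [112.0, 103.0] lowest -0.007
0 [220.0, 255.0] [116.0, 118.0] lowest -0.002
15 [220.0, 240.0] [117.0, 122.0] lowest -0.007
30 [220.0, 223.0] [117.0, 120.0] lowest -0.004
45 [221.0, 206.0] [114.0, 116.0] lowest 0.004
60 [223.0, 196.0] [110.0, 110.0] lowest 0.019
75 [226.0, 194.0] [104.0, 94.0] lowest 0.038
90 [229.0, 198.0] [98.0, 72.0] lowest 0.061
```

```bash
python3 - <<'E'
from h import *
s=st();i=cam('wrist');M=R.from_quat(s['eef_rot']).as_matrix();g=s['ee_pos']-M[:,2]*.019
th=np.linspace(0,2*np.pi,60);o=[]
for h in range(76,106,2):
  for t in range(0,90,3):
    A=np.radians(t);d=M[:,0]*np.sin(A)+np.array([0,0,np.cos(A)]);n=np.cross(d,M[:,1])
    p=proj(i,np.array([g+d*k+(M[:,1]*np.cos(x)+n*np.sin(x))*.024 for k in((130-h)/1e3,(110-h)/1e3) for x in th]))
    low=(g-d*h/1e3)[2]-.028*abs(np.sin(A))
    o.append((abs(p[:,1].min()-192)+abs(np.ptp(p[:,0])-109),h,t,round(low,3)))
o.sort();print(o[:14])
a=r.camera("scene");cv2.imwrite("pics/i1.png",a[:,:,::-1])
S=cam("scene");hs=cv2.cvtColor(a,cv2.COLOR_RGB2HSV)
# white/orange bottle silhouette below gripper: extent of orange + base corner guess
for h,t in((91,62),(97,45),(91,35)):
  A=np.radians(t);d=M[:,0]*np.sin(A)+np.array([0,0,np.cos(A)]);n=np.cross(d,M[:,1]);b=g-d*h/1e3
  print(h,t,[proj(S,b+M[:,1]*u*.028+n*v*.028).round().tolist() for u,v in((1,1),(1,-1),(-1,1),(-1,-1))])
m=cv2.inRange(hs,(6,170,90),(14,255,255));ys,xs=np.nonzero(m[140:200,320:390]);print('orange x',xs.min()+320,xs.max()+320,'y',ys.min()+140,ys.max()+140)
E
```

```text
20.07 [0.3536 0.4214 0.0696] z [ 0.  0. -1.] y [ 0.767 -0.642 -0.   ] F [2.2 1.8 3.1] w 0.0556 3.6997228180916863 q [-0.22  0.46 -0.89  1.8   0.4   1.08 -1.95]
[(np.float64(1.8532794099761247), 90, 66, np.float64(0.026)), (np.float64(2.3062817433734892), 90, 63, np.float64(0.023)), (np.float64(2.381898924810997), 88, 66, np.float64(0.027)), (np.float64(2.567511288997764), 90, 69, np.float64(0.03)), (np.float64(2.7828242450580376), 88, 63, np.float64(0.024)), (np.float64(2.837787852911731), 88, 60, np.float64(0.02)), (np.float64(3.468289619768342), 88, 69, np.float64(0.031)), (np.float64(3.575277833520772), 90, 72, np.float64(0.034)), (np.float64(4.4347308274464865), 90, 60, np.float64(0.019)), (np.float64(4.8588089106503105), 90, 75, np.float64(0.038)), (np.float64(5.060499599491521), 88, 72, np.float64(0.035)), (np.float64(5.3346988005652065), 88, 57, np.float64(0.017)), (np.float64(5.60376436513377), 92, 63, np.float64(0.022)), (np.float64(5.945105355340246), 86, 69, np.float64(0.032))]
91 62 [[341.0, 173.0], [335.0, 160.0], [345.0, 163.0], [339.0, 151.0]]
97 45 [[346.0, 179.0], [336.0, 168.0], [349.0, 169.0], [339.0, 158.0]]
91 35 [[352.0, 181.0], [339.0, 171.0], [355.0, 171.0], [343.0, 161.0]]
orange x 344 362 y 156 175
```

The signals conflict: the wrist fit says a 63° lean, but the upward force and the orange band position say about 40° with the base edge on the bench. Dragging inward is safe either way, so I do that and check again.

Emit:
arm_command(
  moves=[-0.4, 0, -0.1, 0, -0.8, 0, -0.15, 0, -0.8, 0, -0.1, 0, -0.8, 0, -0.05, 0, -0.8, 0, -0.05, 0, -0.8, 0, 0, 0, -0.8, 0, 0.05, 0, -0.8, 0, 0.1, 0, -0.5, 0, 0.1, 0, 0, 0, 0, 0],
  squeeze=4.5,
)

```text
time: 20.95
ee_pos: [0.3106, 0.3696, 0.0709]
eef_rot: [0.906, 0.423, -0.001, 0.001]
ft_force: [-1.0, -1.0, -2.0]
width: 0.0562
grip_force: 4.5
```

```bash
python3 - <<'E'
from h import *
lean()
s=r.read_state();S=cam("scene");M=R.from_quat(s['eef_rot']).as_matrix();g=s['ee_pos']-M[:,2]*.019
a=r.camera("scene");hs=cv2.cvtColor(a,cv2.COLOR_RGB2HSV);pg=proj(S,g)
m=cv2.inRange(hs,(6,170,90),(14,255,255));k,_,q,c=cv2.connectedComponentsWithStats(m)
print('orange',[(q[j].tolist(),c[j].round(1).tolist()) for j in range(1,k) if q[j,4]>8 and np.linalg.norm(c[j]-pg)<50],pg.round())
for t in(0,20,40,60):
  A=np.radians(t);d=M[:,0]*np.sin(A)+np.array([0,0,np.cos(A)]);n=np.cross(d,M[:,1])
  print(t,'visible face h15,h35,h65',[proj(S,g-d*(.091-x)+M[:,1]*.028).round().tolist() for x in(.015,.035,.065)])
E
```

```text
20.95 [0.3106 0.3696 0.0709] z [-0.001 -0.002 -1.   ] y [ 0.767 -0.642  0.001] F [-1. -1. -2.] w 0.0562 4.500080424049884 q [-0.11  0.31 -0.95  1.96  0.3   1.02 -1.89]
red [[224, 244, 109, 49, 3903], [221, 319, 116, 29, 2999]]
-15 [223.0, 272.0] [112.0, 103.0] lowest -0.005
0 [221.0, 255.0] [116.0, 118.0] lowest -0.001
15 [220.0, 240.0] [117.0, 122.0] lowest -0.005
30 [220.0, 223.0] [117.0, 119.0] lowest -0.003
45 [221.0, 206.0] [114.0, 116.0] lowest 0.006
60 [223.0, 197.0] [110.0, 110.0] lowest 0.02
75 [226.0, 194.0] [104.0, 94.0] lowest 0.039
90 [229.0, 198.0] [98.0, 72.0] lowest 0.062
orange [([364, 122, 8, 5, 31], [367.1, 123.8]), ([338, 161, 12, 8, 49], [343.6, 165.0]), ([336, 168, 13, 7, 56], [342.1, 171.2])] [345. 152.]
0 visible face h15,h35,h65 [[341.0, 175.0], [342.0, 170.0], [343.0, 164.0]]
20 visible face h15,h35,h65 [[334.0, 172.0], [337.0, 169.0], [340.0, 163.0]]
40 visible face h15,h35,h65 [[328.0, 168.0], [332.0, 165.0], [338.0, 161.0]]
60 visible face h15,h35,h65 [[323.0, 163.0], [329.0, 161.0], [337.0, 159.0]]
```

It came up: cap top row 244 and the orange band fit a lean of under 10°. Pressing down lightly to square the base on the bench.

Emit:
arm_command(
  moves=[-0.1, 0, 0.15, 0, 0, 0, 0.15, 0, 0, 0, 0.1, 0, 0, 0, 0, 0, 0, 0, 0, 0],
)

```text
time: 21.47
ee_pos: [0.3114, 0.3707, 0.0677]
eef_rot: [0.906, 0.423, 0.0, 0.0]
ft_force: [-0.6, -2.4, 3.3]
width: 0.056
grip_force: 4.5
```

```bash
python3 -c "
from h import *
lean(); lean(87)"
```

```text
21.47 [0.3114 0.3707 0.0677] z [ 0.  0. -1.] y [ 0.767 -0.642  0.   ] F [-0.6 -2.4  3.3] w 0.056 4.5004508942656685 q [-0.11  0.32 -0.95  1.96  0.3   1.01 -1.9 ]
red [[226, 253, 105, 40, 3025], [218, 319, 121, 29, 3261]]
-15 [222.0, 272.0] [112.0, 103.0] lowest -0.008
0 [221.0, 255.0] [116.0, 118.0] lowest -0.004
15 [220.0, 240.0] [118.0, 122.0] lowest -0.008
30 [220.0, 223.0] [117.0, 120.0] lowest -0.006
45 [221.0, 206.0] [114.0, 116.0] lowest 0.003
60 [223.0, 196.0] [110.0, 110.0] lowest 0.017
75 [226.0, 194.0] [104.0, 94.0] lowest 0.036
90 [229.0, 198.0] [98.0, 72.0] lowest 0.059
21.52 [0.3114 0.3707 0.0677] z [ 0.  0. -1.] y [ 0.767 -0.642  0.   ] F [-0.4 -3.   3.8] w 0.0559 4.500535328406841 q [-0.11  0.32 -0.95  1.96  0.3   1.01 -1.9 ]
red [[227, 253, 103, 40, 3013], [218, 319, 121, 29, 3260]]
-15 [221.0, 279.0] [115.0, 105.0] lowest -0.005
0 [219.0, 259.0] [119.0, 122.0] lowest -0.0
15 [218.0, 242.0] [121.0, 126.0] lowest -0.005
30 [218.0, 221.0] [121.0, 123.0] lowest -0.003
45 [219.0, 201.0] [118.0, 119.0] lowest 0.005
60 [222.0, 190.0] [112.0, 112.0] lowest 0.019
75 [225.0, 187.0] [106.0, 95.0] lowest 0.037
90 [229.0, 191.0] [99.0, 71.0] lowest 0.059
```

Emit:
arm_command(
  moves=[0, 0, 0, 0, 0, 0, 0, 0, 0, 0, 0, 0, 0, 0, -0.1, 0, 0, 0, -0.1, 0, 0, 0, 0, 0],
  fingers=100,
)

```text
time: 22.07
ee_pos: [0.311, 0.3707, 0.0697]
eef_rot: [0.906, 0.423, 0.0, -0.0]
ft_force: [-0.5, 0.5, 0.4]
width: 0.0845
grip_force: 0.0
```

```bash
python3 - <<'E'
from h import *
lean(88.5)
s=r.read_state();i=cam('wrist');M=R.from_quat(s['eef_rot']).as_matrix();g=s['ee_pos']-M[:,2]*.019
th=np.linspace(0,2*np.pi,60)
for dx in(-4,-2,0,2,4,6):
  p=proj(i,np.array([[g[0],g[1],.130]+M[:,0]*(dx/1e3+.024*np.cos(x))+M[:,1]*.024*np.sin(x) for x in th]));print(dx,p.min(0).round(1),p.max(0).round(1))
E
```

```text
22.07 [0.311  0.3707 0.0697] z [ 0.  0. -1.] y [ 0.767 -0.642  0.   ] F [-0.5  0.5  0.4] w 0.0845 0.0 q [-0.11  0.31 -0.95  1.96  0.3   1.02 -1.9 ]
red [[232, 263, 94, 30, 2007], [221, 319, 116, 44, 3477]]
-15 [221.0, 276.0] [114.0, 104.0] lowest -0.004
0 [219.0, 257.0] [118.0, 120.0] lowest 0.0
15 [218.0, 241.0] [120.0, 124.0] lowest -0.004
30 [219.0, 222.0] [119.0, 122.0] lowest -0.002
45 [220.0, 203.0] [116.0, 118.0] lowest 0.006
60 [223.0, 193.0] [111.0, 111.0] lowest 0.02
75 [226.0, 190.0] [105.0, 94.0] lowest 0.039
90 [229.0, 193.0] [98.0, 71.0] lowest 0.061
-4 [220.1 289.5] [336.8 384.2]
-2 [219.8 284.9] [337.1 380.7]
0 [219.4 280.3] [337.4 377.2]
2 [219.1 275.7] [337.7 373.7]
4 [218.8 271. ] [338.  370.1]
6 [218.4 266.2] [338.3 366.5]
```

Standing free and flat, the bottle's axis is about 2.5 mm inward of the grip. I'll recentre and grip firmly.

Emit:
arm_command(
  moves=[-0.25, 0, 0, 0, 0, 0, 0, 0],
  fingers=100,
)

```text
time: 22.28
ee_pos: [0.309, 0.3683, 0.0694]
eef_rot: [0.906, 0.423, -0.0, 0.0]
ft_force: [0.1, 0.1, -0.6]
width: 0.0867
grip_force: 0.0
```

Emit:
arm_command(
  moves=[0, 0, 0, 0, 0, 0, 0, 0, 0, 0, 0, 0, 0, 0, 0, 0, 0, 0, 0, 0, 0, 0, 0, 0, 0, 0, 0, 0, 0, 0, 0, 0],
  fingers=0,
  squeeze=35,
)

```text
time: 22.95
ee_pos: [0.3094, 0.3685, 0.0695]
eef_rot: [0.906, 0.423, -0.0, 0.0]
ft_force: [1.2, 0.1, 0.5]
width: 0.0553
grip_force: 35.0
```

Emit:
arm_command(
  moves=[0, 0, -1, 0, 0, 0, -2, 0, 0, 0, -3, -3, 0, 0, -3.5, -6, 0, 0, -3.5, -7, 0, 0, -3.5, -7, 0, 0, -3.5, -5, 0, 0, -3, -3, 0, 0, -2, 0, 0, 0, -1.5, 0, 0, 0, -0.5, 0, 0, 0, 0, 0],
)

```text
time: 23.95
ee_pos: [0.3091, 0.3689, 0.3403]
eef_rot: [0.76, 0.65, 0.001, 0.0]
ft_force: [0.4, 0.2, -4.4]
width: 0.0559
grip_force: 35.0
```

```bash
python3 - <<'E'
from h import *
s=st();M=R.from_quat(s['eef_rot']).as_matrix()
print('yaw x',np.degrees(np.arctan2(M[1,0],M[0,0])),'shift cm',(M.T@(np.array([.5395,-.2209,.34])-s['ee_pos'])*100).round(2))
E
```

```text
23.95 [0.3091 0.3689 0.3403] z [ 0.001  0.001 -1.   ] y [ 0.988 -0.155  0.001] F [ 0.4  0.2 -4.4] w 0.0559 34.996906388551 q [ 0.1   0.04 -1.08  1.58  0.03  1.54 -1.13]
yaw x 81.07896085596937 shift cm [-5.47e+01  3.19e+01  2.00e-02]
```

Emit:
arm_command(
  moves=[-1.2, 0.7, 0, 0, -2.2, 1.3, 0, 0, -3.15, 1.84, 0, 0, -3.15, 1.84, 0, 0, -3.15, 1.84, 0, 0, -3.15, 1.84, 0, 0, -3.15, 1.84, 0, 0, -3.15, 1.84, 0, 0, -3.15, 1.84, 0, 0, -3.15, 1.84, 0, 0, -3.15, 1.84, 0, 0, -3.15, 1.84, 0, 0],
)

```text
time: 24.95
ee_pos: [0.4562, -0.0095, 0.338]
eef_rot: [0.76, 0.65, -0.001, -0.001]
ft_force: [1.0, 1.0, -3.5]
width: 0.0561
grip_force: 35.0
```

Emit:
arm_command(
  moves=[-3.15, 1.84, 0, 0, -3.15, 1.84, 0, 0, -3.15, 1.84, 0, 0, -3.15, 1.84, 0, 0, -3.15, 1.84, 0, 0, -2.2, 1.3, 0, 0, -1.2, 0.7, 0, 0, -0.6, 0.35, 0, 0, 0, 0, 0, 0, 0, 0, 0, 0],
)

```text
time: 25.78
ee_pos: [0.5399, -0.2193, 0.339]
eef_rot: [0.76, 0.65, 0.0, -0.001]
ft_force: [-1.1, -0.7, -4.1]
width: 0.0564
grip_force: 35.0
```

```bash
python3 - <<'E'
from h import *
s=st();M=R.from_quat(s['eef_rot']).as_matrix();i=cam('wrist')
b=r.camera('wrist');cv2.imwrite("pics/w2.png",b[:,:,::-1])
print('yaw',np.degrees(np.arctan2(M[1,1],M[0,1])),'shift cm',(M.T@(np.array([.5395,-.2209,.0895])-s['ee_pos'])*100).round(2))
hs=cv2.cvtColor(b,cv2.COLOR_RGB2HSV)
# yellow lips in wrist and scene: fit against the model
def comps(im,lo,hi,n):
  m=cv2.inRange(cv2.cvtColor(im,cv2.COLOR_RGB2HSV),lo,hi);k,_,q,c=cv2.connectedComponentsWithStats(m);return [(q[j].tolist(),c[j].round(1).tolist()) for j in range(1,k) if q[j,4]>n]
print('yellow',comps(b,(18,140,100),(32,255,255),40)); print('red',comps(b,(0,150,60),(4,255,255),60))
ex=np.array([.988,-.156,0]);ey=np.array([.156,.988,0]);o=np.array([.5386,-.2268,0])
print('lip corners pred',[proj(i,o+ex*a+ey*c+[0,0,.034]).round().tolist() for a,c in((-.042,-.036),(.042,-.036),(-.036,-.03),(.036,-.03),(-.042,.03),(.042,.03))],'pad',proj(i,np.array([.5047,-.1107,.227])).round())
E
```

```text
25.78 [ 0.5399 -0.2193  0.339 ] z [-0.001  0.001 -1.   ] y [ 0.988 -0.154 -0.001] F [-1.1 -0.7 -4.1] w 0.0564 34.9971113121137 q [ 0.62  0.23 -0.38  1.36  0.08  1.57  0.09]
yaw -8.854276322050312 shift cm [-1.900e-01  1.000e-02  2.495e+01]
yellow [([250, 153, 6, 38, 176], [252.7, 171.8]), ([300, 154, 6, 37, 176], [302.4, 172.0]), ([383, 280, 13, 51, 239], [390.5, 305.9]), ([161, 290, 9, 41, 147], [163.7, 311.8]), ([193, 340, 314, 23, 4331], [360.4, 352.1])]
red [([274, 7, 76, 33, 146], [309.6, 24.4]), ([193, 70, 50, 44, 1962], [217.6, 92.2]), ([229, 258, 98, 35, 2423], [277.7, 277.6]), ([220, 319, 116, 29, 3119], [277.4, 332.5])]
lip corners pred [[252.0, 199.0], [304.0, 199.0], [255.0, 195.0], [301.0, 195.0], [250.0, 157.0], [305.0, 157.0]] pad [217.  94.]
```

The lips lie where predicted, to about 1 px (left 250–255, right 300–305), and the pad at (217.6,92.2) also matches. Lowering the bottle into the seat.

Emit:
arm_command(
  moves=[0, 0, 1.5, 0, 0, 0, 3, 0, 0, 0, 3.5, 0, 0, 0, 3.5, 0, 0, 0, 3.3, 0, 0, 0, 2.8, 0, 0, 0, 2.3, 0, 0, 0, 1.7, 0, 0, 0, 1.2, 0, 0, 0, 0.8, 0, 0, 0, 0.4, 0, 0, 0, 0, 0],
)

```text
time: 26.83
ee_pos: [0.5401, -0.2205, 0.0996]
eef_rot: [0.76, 0.65, 0.0, 0.0]
ft_force: [0.3, 0.4, -4.5]
width: 0.0557
grip_force: 35.0
```

Emit:
arm_command(
  moves=[0, 0, 0.3, 0, 0, 0, 0.2, 0, 0, 0, 0.2, 0, 0, 0, 0.1, 0, 0, 0, 0, 0],
)

```text
time: 27.25
ee_pos: [0.54, -0.221, 0.0915]
eef_rot: [0.76, 0.65, -0.0, 0.0]
ft_force: [0.2, -0.7, -4.1]
width: 0.0558
grip_force: 35.0
```

Emit:
arm_command(
  moves=[0, 0, 0.1, 0, 0, 0, 0.1, 0, 0, 0, 0, 0, 0, 0, 0, 0],
)

```text
time: 27.58
ee_pos: [0.54, -0.2209, 0.0896]
eef_rot: [0.76, 0.65, -0.0, 0.0]
ft_force: [0.4, -0.5, -4.5]
width: 0.056
grip_force: 35.0
```

Emit:
arm_command(
  moves=[0, 0, 0.1, 0, 0, 0, 0.1, 0, 0, 0, 0, 0],
)

```text
time: 27.83
ee_pos: [0.5402, -0.221, 0.0895]
eef_rot: [0.76, 0.65, -0.0, 0.0]
ft_force: [-6.1, 2.2, 13.9]
width: 0.0557
grip_force: 35.0
```

The bottle is on the seat floor at exactly the expected height. Releasing and rising clear.

Emit:
arm_command(
  moves=[0, 0, 0, 0, 0, 0, 0, 0, 0, 0, 0, 0, 0, 0, 0, 0, 0, 0, 0, 0, 0, 0, 0, 0, 0, 0, -0.5, 0, 0, 0, -1.5, 0, 0, 0, -3, 0, 0, 0, -3.5, 0, 0, 0, -3.5, 0, 0, 0, -3.5, 0],
  fingers=100,
)

```text
time: 28.83
ee_pos: [0.5397, -0.2207, 0.2447]
eef_rot: [0.76, 0.65, 0.0, 0.0]
ft_force: [1.1, -0.3, 0.7]
width: 0.0868
grip_force: 0.0
```

Emit:
arm_command(
  moves=[0, 0, -2.5, 0, 0, 0, -1.3, 0, 0, 0, -0.5, 0, 1, -0.5, 0, 0, 2, -0.9, 0, 0, 2.4, -1.1, 0, 0, 2.4, -1.1, 0, 0, 1.6, -0.7, 0, 0, 0.7, -0.3, 0, 0, 0.2, -0.1, 0, 0, 0, 0, 0, 0, 0, 0, 0, 0],
  fingers=0,
)

```text
time: 29.83
ee_pos: [0.5094, -0.1131, 0.285]
eef_rot: [0.761, 0.649, -0.0, -0.0]
ft_force: [-0.7, 0.4, -0.2]
width: 0.015
grip_force: 0.0
```

```bash
cat >> h.py <<'E'
ex=np.array([.988,-.156,0]);ey=np.array([.156,.988,0]);O=np.array([.5434,-.1928,0]);H=O+.07*ex+.075*ey+[0,0,.110]
def pad(lv): 
    f=.75-lv; return H+ex*(-.165*np.cos(f)+.006*np.sin(f))+np.array([0,0,.165*np.sin(f)+.006*np.cos(f)])
E
python3 - <<'E'
from h import *
s=st();M=R.from_quat(s['eef_rot']).as_matrix();i=cam('wrist');T=cam('top')
b=r.camera('wrist');t=r.camera('top')
def comps(im,lo,hi,n):
  m=cv2.inRange(cv2.cvtColor(im,cv2.COLOR_RGB2HSV),lo,hi);k,_,q,c=cv2.connectedComponentsWithStats(m);return [(q[j].tolist(),c[j].round(1).tolist()) for j in range(1,k) if q[j,4]>n]
print('top red',comps(t,(0,150,60),(4,255,255),15));print('wrist red',comps(b,(0,150,60),(4,255,255),60))
c=np.array([.540,-.221,.15]);print('cap pred top',proj(T,c).round(),'wrist cap',proj(i,c).round(),'pad wrist',proj(i,pad(0)).round(),'pad top',proj(T,pad(0)).round())
p=s['ee_pos']
for l in np.arange(0,.9,.1):
  q=pad(l);d=(M.T@(q-p)*100).round(2);print(round(l,1),q.round(3),d);p=q
E
```

```text
29.83 [ 0.5094 -0.1131  0.285 ] z [-0.001 -0.    -1.   ] y [ 0.988 -0.157 -0.001] F [-0.7  0.4 -0.2] w 0.015 0.0 q [ 0.55  0.11 -0.45  1.61  0.05  1.44 -0.06]
top red [([437, 137, 43, 53, 1801], [458.3, 163.2]), ([347, 208, 6, 13, 50], [349.5, 214.1]), ([35, 294, 16, 28, 175], [42.6, 307.7]), ([76, 313, 17, 30, 211], [83.8, 327.5])]
wrist red [([295, 63, 20, 46, 62], [303.7, 86.2]), ([246, 199, 51, 50, 2041], [271.0, 223.2]), ([311, 262, 19, 9, 66], [318.2, 264.6]), ([406, 416, 60, 4, 144], [439.5, 418.2])]
cap pred top [345. 214.] wrist cap [320. 289.] pad wrist [277. 227.] pad top [311. 219.]
0.0 [ 0.509 -0.111  0.227] [ 0.16 -0.06  5.82]
0.1 [ 0.498 -0.11   0.215] [-0.   -1.11  1.22]
0.2 [ 0.488 -0.108  0.201] [-0.   -0.98  1.33]
0.3 [ 0.48  -0.107  0.187] [-0.   -0.84  1.42]
0.4 [ 0.473 -0.106  0.172] [-0.  -0.7  1.5]
0.5 [ 0.468 -0.105  0.157] [ 0.   -0.54  1.56]
0.6 [ 0.464 -0.104  0.141] [ 0.   -0.39  1.6 ]
0.7 [ 0.462 -0.104  0.124] [ 0.   -0.22  1.64]
0.8 [ 0.461 -0.104  0.108] [ 0.   -0.06  1.65]
```

The pad is about 4 mm nearer the robot than predicted, well within its size. I'll go down to it and press along its arc.

Emit:
arm_command(
  moves=[0.2, -0.2, 1.4, 0, 0.1, -0.2, 1.5, 0, 0, 0, 1.3, 0, 0, 0, 0.8, 0, 0, 0, 0.4, 0, 0, -0.5, 0.55, 0, 0, -0.55, 0.6, 0, 0, -0.5, 0.65, 0, 0, -0.5, 0.67, 0, 0, -0.45, 0.7, 0, 0, -0.4, 0.72, 0, 0, 0, 0, 0],
)

```text
time: 30.93
ee_pos: [0.4784, -0.1046, 0.1927]
eef_rot: [0.76, 0.649, 0.001, 0.001]
ft_force: [6.0, -0.8, 3.0]
width: 0.0001
grip_force: 2.7
```

```bash
python3 - <<'E'
from h import *
s=st();M=R.from_quat(s['eef_rot']).as_matrix()
for l in (.3,.4,.5,.6,.7,.8): print(l,(M.T@(pad(l)-s['ee_pos'])*100).round(2))
E
```

```text
30.93 [ 0.4784 -0.1046  0.1927] z [ 0.003 -0.    -1.   ] y [ 0.988 -0.156  0.003] F [ 6.  -0.8  3. ] w 0.0001 2.7388486498966813 q [ 0.56  0.08 -0.46  1.83  0.04  1.24 -0.06]
0.3 [-0.2   0.2   0.55]
0.4 [-0.2  -0.5   2.05]
0.5 [-0.2  -1.05  3.6 ]
0.6 [-0.2  -1.44  5.21]
0.7 [-0.2  -1.67  6.84]
0.8 [-0.2  -1.74  8.49]
```

The lever is moving (contact about 6 N). Continuing to the stop.

Emit:
arm_command(
  moves=[0, -0.15, 0.75, 0, 0, -0.3, 0.78, 0, 0, -0.28, 0.8, 0, 0, -0.25, 0.8, 0, 0, -0.2, 0.8, 0, 0, -0.2, 0.82, 0, 0, -0.15, 0.82, 0, 0, -0.1, 0.82, 0, 0, -0.1, 0.8, 0, 0, -0.05, 0.7, 0, 0, 0, 0.4, 0, 0, 0, 0, 0],
)

```text
time: 31.93
ee_pos: [0.4596, -0.1009, 0.1091]
eef_rot: [0.76, 0.65, -0.0, -0.0]
ft_force: [-0.3, -0.0, 0.2]
width: 0.0004
grip_force: 0.0
```

```bash
python3 - <<'E'
from h import *
s=st();M=R.from_quat(s['eef_rot']).as_matrix()
print((M.T@(pad(.8)-s['ee_pos'])*100).round(2))
E
```

```text
31.93 [ 0.4596 -0.1009  0.1091] z [-0.001  0.    -1.   ] y [ 0.988 -0.155 -0.001] F [-0.3 -0.   0.2] w 0.0004 0.0 q [ 0.56  0.13 -0.46  1.97  0.06  1.06 -0.09]
[-0.27  0.2   0.14]
```

There is no force at 109 mm height, so the lever has snapped over-centre onto its stop. One short confirming touch, then I retract and check.

Emit:
arm_command(
  moves=[0, 0, 0.15, 0, 0, 0, 0.15, 0, 0, 0, 0, 0],
)

```text
time: 32.18
ee_pos: [0.4601, -0.101, 0.1083]
eef_rot: [0.76, 0.65, -0.0, 0.0]
ft_force: [-9.5, 2.5, 18.6]
width: 0.0005
grip_force: 9.9
```

Emit:
arm_command(
  moves=[0, 0, -1, 0, 0, 0, -2.5, 0, 0, 0, -3.5, 0, 0, 0, -3.5, 0, 0, 0, -3.5, 0, 0, 0, -3, 0, 0, 0, -1.5, 0, 0, 0, -0.5, 0, 0, 0, 0, 0, 0, 0, 0, 0],
)

```text
time: 33.02
ee_pos: [0.4596, -0.101, 0.2957]
eef_rot: [0.76, 0.65, -0.0, -0.0]
ft_force: [0.1, 0.4, -0.7]
width: 0.0002
grip_force: 0.0
```

```bash
python3 - <<'E'
from h import *
s=st();S=cam('scene');i=cam('wrist');b=r.camera('wrist');a=r.camera('scene')
cv2.imwrite("pics/f_s.png",a[:,:,::-1]);cv2.imwrite("pics/f_w.png",b[:,:,::-1])
def comps(im,lo,hi,n):
  m=cv2.inRange(cv2.cvtColor(im,cv2.COLOR_RGB2HSV),lo,hi);k,_,q,c=cv2.connectedComponentsWithStats(m);return [(q[j].tolist(),c[j].round(1).tolist()) for j in range(1,k) if q[j,4]>n]
print('scene red',comps(a,(0,150,60),(4,255,255),15));print('wrist red',comps(b,(0,150,60),(4,255,255),60))
seat=O-.035*ey
for n,p in(('pad0',pad(0)),('pad.8',pad(.8)),('cap centred',seat+[0,0,.15]),('cap mid',seat+[0,0,.14])):print(n,'scene',proj(S,p).round(),'wrist',proj(i,p).round())
E
```

```text
33.02 [ 0.4596 -0.101   0.2957] z [-0.001  0.    -1.   ] y [ 0.988 -0.156 -0.001] F [ 0.1  0.4 -0.7] w 0.0002 0.0 q [ 0.58 -0.02 -0.45  1.71 -0.01  1.45 -0.02]
scene red [([375, 124, 12, 18, 128], [380.4, 132.5]), ([416, 124, 7, 6, 30], [419.0, 126.4]), ([216, 213, 13, 14, 136], [221.8, 219.3]), ([174, 234, 19, 18, 275], [183.2, 242.8]), ([262, 262, 41, 28, 73], [280.1, 278.1]), ([13, 344, 66, 76, 4296], [47.0, 384.3])]
wrist red [([332, 67, 18, 46, 85], [339.5, 89.7]), ([262, 176, 38, 28, 1024], [280.1, 189.4]), ([419, 416, 48, 4, 124], [445.4, 418.1])]
pad0 scene [219. 199.] wrist [340. 227.]
pad.8 scene [221. 218.] wrist [280. 191.]
cap centred scene [182. 241.] wrist [361. 292.]
cap mid scene [182. 243.] wrist [359. 287.]
```

Both cameras show the pad at its fully-down position (scene (222,219), predicted (221,218)). The cap is centred over the seat at (183,243), predicted (182,243). The arm is clear, so I'm handing in.

```bash
python3 -c "
from bench import r
print(r.close_job())"
```

```text
the job is handed in; nothing more can be done
None
```

The job is handed in at about 33 s: the hardener was held upside down on its cap for about 1.8 s, is back upright and centred in the seat, and the red lever is caught fully down; the judge's result was not shown.

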